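# Nudge the carrier plate onto its locating pins

### The job

The aluminium carrier plate lies askew on the locating fixture, its left end riding on top of the two locating pins. Using only the fingers, gently nudge it sideways across the fixture until both of its holes drop over the two pins and it lies flat and fully home on the fixture's bed, then leave it clear. Do not lift or carry the plate, do not touch the display board mounted on it, and leave the other things on the bench where they are.

Things in the scene. Friction and masses are not known exactly. Their poses are not given: they have to be found in the camera images.
- fixture: Fixed dark steel base 210 (x) x 320 (y) x 12 mm; origin: centre of its underside, on the bench. Its flat top, the bed, is at z = +12 mm. +x points away from the robot, +y to its left (yaw -0.4 to 0.3 rad). Two pins stand at (x, y) = (-22, +60) and (+46, +60) mm, a fence along the far side. Seated, the plate's origin is at (+12, +45, +12) mm, axes parallel to the fixture's.
- fence_face (a point): Middle of the near face of a straight aluminium fence along the bed's far side: fixture x = +62.5 mm, y from -145 to +145 mm, 18 mm tall above the bed, 16 mm thick. With the plate's far long edge flat on it the holes are in line with the pins (seat 0.5 mm off it) and the plate need only go along it in fixture +y. An askew plate squares up best when pushed near the end that stands off.
- plate: Loose aluminium plate 100 (x) x 160 (y) x 10 mm, about 0.4 kg; origin: centre of its underside. Two 11 mm through holes at (-34, +15) and (+34, +15) mm. At the start about 5 to 16 mm off the fence, yawed up to 0.09 rad to the fixture, 30 to 52 mm short (-y) of its seat; its -y edge rests on the bed, its +y end rides about 10 mm up on the pin tops. It slides under 2 to 6 N.
- board: Small green display board with a dark screen, 38 (x) x 72 (y) x 6 mm, fixed on top of the plate with its centre at plate (0, -5) mm, between four small black corner pieces. Not to be touched. Origin at the centre of its underside.
- pin_near (a point): Centre of the top of the pin nearer the robot: steel, 8 mm in diameter, 8 mm tall above the bed, the top 2 mm tapered to 4 mm.
- pin_far (a point): Centre of the top of the other pin, alike, farther from the robot and beside the fence.
- hole_near (a point): Centre of the plate's hole nearer the robot, at the plate's underside; belongs over pin_near.
- hole_far (a point): Centre of the plate's hole farther from the robot, at the plate's underside; belongs over pin_far.
- dish: Bystander: round steel dish of screws, 66 mm across, 18 mm high, loose, behind the fixture's fence. Origin at the centre of its underside.
- flux: Bystander: small squeeze bottle with a nozzle, 38 mm across, 99 mm tall, loose, left of the fixture. Origin at the centre of its underside.
- cutters: Bystander: hand cutters with two handles, 43 x 121 x 10 mm, loose, behind the fixture. Origin at the centre of its underside.
- driver: Bystander: hand screwdriver, 24 x 190 x 24 mm, loose, right of the fixture. Origin at the centre of its underside.
- tape: Bystander: roll of tape lying flat, 72 mm across, 22 mm high, loose, behind the fixture. Origin at the centre of its underside.
- marker: Bystander: black marker pen, 13 x 136 x 14 mm, loose, left of the fixture. Origin at the centre of its underside.

How it is judged:
By the outcome, as a careful person would: the job done as asked, in the order asked, and still so for the second after the job is handed in, with the robot touching nothing.
It also fails if it takes over 67 s, if anything falls off the work surface, if the arm or the gripper's body presses on something with over 40 N, if the wrist force passes 120 N, or if a joint passes its speed limit or range.

### The arm

A 6-joint arm with a two-finger parallel gripper is mounted at the origin on a cart in front of the work surface, level with it; the furniture and walls round the work are solid. World frame = base frame: x ahead of the robot, y to its left, z up, the work surface at z = 0. Lengths are in mm, angles in rad, forces in N, time in s.
With the tool pointing down it reaches from about 300 to 775 mm from the base axis. Payload 14.6 kg.
Tool frame: the origin (TCP) lies at the very end of the fingers, on their centre line; the grasp point (between the pads) lies 19 mm behind it; z points along the fingers, y is the line along which they close (so a half turn about z gives the same grasp; the last joint's range is limited). The gripper opens to 94 mm and grips with 3 to 60 N. Pads are 16 mm wide; open, the fingers measure 119 mm over their backs; the gripper's body (75 mm by 177 mm) begins 78 mm behind the grasp point.
Start: joints at [-1.219, 0.3, 1.521, -0, 1.321, -0.067], TCP at [223.658, -502.46, 205.446] pointing down, gripper open.
Joint ranges: [-3.03, 3.03], [-0.79, 2.21], [0.23, 2.52], [-1.04, 4.18], [0, 3.07], [-2.55, 2.55]. Speed limits (rad/s): [2.22, 2.22, 2.57, 3.14, 3.14, 3.14].

### API

Orientations are given as [roll, pitch, yaw] about the fixed x, y, z axes, in that order (R = Rz(yaw) Ry(pitch) Rx(roll)).
In Python, from cell import manip gives the robot as it stands.
- The arm moves only by the tool servo_tool, never from a script. Its argument "motion" is a list that holds one entry, the list of rows, each a list of 7 numbers: the shift along the world's x, y, z as a fraction of full scale, then the turn, a rotation vector about the world's x, y, z as a fraction of full scale, then the closure, from 0 (fully open) to 1 (shut). In form: [[[x, y, z, rx, ry, rz, gripper], ...]]. A call has 1 to 10 rows; each row is the pose to reach, as a shift and turn from the pose commanded when the call began, turning the shorter way round; what a row does not reach only later rows make up. Full scale, the value 1, is 0.5 m for a shift and pi rad for a turn. A row lasts 1/10 s, in which the tool goes at most 50 mm and 8.59 degrees, less where a joint would pass 70% of its speed; a pose out of reach is approached as far as the arm can. A call with a number of a shift or a turn outside -1 to 1 is refused whole. A call with a gripper value outside its range is refused whole. The fingers move at their own pace and stop on an object; "newtons" is the grip in N (left out, the last holds). Time passes only in rows, so rows that repeat a pose let the fingers close. It gives the time, the measured TCP pose, the force, the opening and the grip force at its end, in the units of the state.
- manip.read_state(): the state, without advancing time (a new reading comes with each control period).
- manip.camera(name): name is "scene" or "top"; returns a dict with "frame" (420x560x3 uint8, red, green, blue), "range_z" (420x560 float32, mm along the optical axis (not along the pixel's ray), 0 where there is no reading), "vfov" (degrees; the focal length in pixels is half the picture's height over the tangent of half this angle, whatever the lens; pixels are square), "cx", "cy" (the principal point, pixels), "cam_to_world" (4x4, takes a point from camera to world coordinates). Camera axes: x right, y down, z forward; pixel columns grow to the right and rows downward; lengths in mm; the calibration is good to about 2 mm. A picture is of the moment at which its call begins.
- manip.sign_off(): hands the job in; it is judged then, once.
The state is a dict: "clock": time; "joints": joint angles; "qd": joint speeds; "effort": joint torques, N m; "eef_pos": TCP position; "eef_rot": TCP orientation; "wrist_force": force on the tool from outside, world axes, zero at the start; "moment": the same for the moment, N m; "finger_gap": finger opening in mm; "finger_force": force on a finger pad.
Only numpy, scipy, OpenCV 4.12 (cv2) and the standard library are available. Lean on these libraries where they do the work, as an engineer would, in place of code of your own. Each camera call takes 0.05 s, during which the arm holds its last target. There are 200 camera calls.

## Working session

There is one attempt and no reset: what is moved stays moved. The work goes in short steps, Python scripts to look and compute and a tool call to move; the robot and the scene stay as the last step left them, time stands still between calls to the robot, and variables do not carry over. Pictures are saved under pics/ and viewed, at most 10 in all, crops included, and the job is handed in when it is done.

Besides the shell and the picture viewer there is one more tool, called after "Request:" by a JSON object that holds its "op" and its "data", one argument or row to a line. servo_tool: Moves the arm, as the interface text tells. Its arguments: {"type":"object","properties":{"motion":{"type":"array"},"newtons":{"type":"number"}},"required":["motion"]}

```bash
mkdir -p pics; cat > h.py <<'E'
import numpy as np, cv2
from cell import manip
def cam(n):
    c=manip.camera(n); c['f']=c['frame'].shape[0]/2/np.tan(np.radians(c['vfov'])/2); return c
def cloud(c):
    z=c['range_z'].astype(float); v,u=np.indices(z.shape)
    p=np.stack([(u-c['cx'])/c['f']*z,(v-c['cy'])/c['f']*z,z],-1)
    M=np.array(c['cam_to_world']); P=p@M[:3,:3].T+M[:3,3]; P[z==0]=np.nan; return P
def ray(c,uv,h):
    M=np.array(c['cam_to_world']); uv=np.atleast_2d(uv)
    d=np.c_[(uv[:,0]-c['cx'])/c['f'],(uv[:,1]-c['cy'])/c['f'],np.ones(len(uv))]@M[:3,:3].T
    o=M[:3,3]; return o+d*((h-o[2])/d[:,2])[:,None]
def save(c,n): cv2.imwrite(f'pics/{n}.png',cv2.cvtColor(c['frame'],cv2.COLOR_RGB2BGR))
E
python3 - <<'E'
from h import *
for n in('top','scene'):
    c=cam(n); save(c,n+'0'); np.savez(n+'0.npz',**{k:np.array(v) for k,v in c.items()})
    print(n,c['f'],np.array(c['cam_to_world']).round(2).tolist())
s=manip.read_state();print(s)
E
```

```text
top 416.8656034693254 [[0.0, -0.98, 0.2, 416.29], [-1.0, -0.0, 0.02, -8.6], [-0.02, -0.2, -0.98, 952.03], [0.0, 0.0, 0.0, 1.0]]
scene 386.2112589966422 [[-0.51, -0.61, 0.61, -28.51], [-0.86, 0.35, -0.36, 362.17], [0.0, -0.71, -0.7, 742.66], [0.0, 0.0, 0.0, 1.0]]
{'clock': 0.1, 'joints': array([-1.21858758e+00,  3.00383015e-01,  1.52151889e+00,  8.23762174e-07,
        1.32068759e+00, -6.66261043e-02]), 'qd': array([-0.00050576, -0.00254888, -0.00231149,  0.0008385 , -0.00070524,
       -0.00206891]), 'effort': array([ 1.90742452e-03, -5.32644475e+01, -3.53282869e+01,  7.10036047e-02,
        2.34694546e-02, -7.31724595e-05]), 'eef_pos': array([ 223.58707268, -502.24837459,  204.9609515 ]), 'eef_rot': array([-3.14059808e+00, -6.71627384e-05,  4.18834612e-01]), 'wrist_force': array([-0.14135453,  0.05161902, -0.23066603]), 'moment': array([ 0.03815298,  0.04072582, -0.04498104]), 'finger_force': 0.0, 'finger_gap': 94.06629679267604}
```

View pics/top0.png

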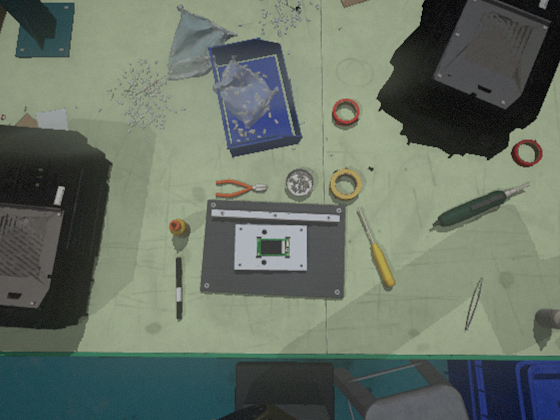

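View pics/scene0.png

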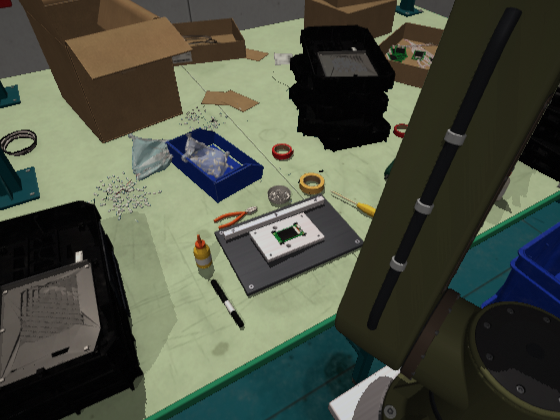

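The top view shows the fixture at cols 203–345, rows 200–298, with the fence at row ~214. The plate is at cols 235–308, rows 224–272, and the board at about (273, 246). The scene view shows the plate at about (287, 236), the flux bottle to its left and the driver to its right.

```bash
cat >> h.py <<'E'
def side_lines(mask, n=4):
    """rotated-rect corners of a mask, sides refined by cv2.fitLine; returns 4 corner pixels in order"""
    ct=max(cv2.findContours(mask,cv2.RETR_EXTERNAL,cv2.CHAIN_APPROX_NONE)[0],key=cv2.contourArea)[:,0].astype(np.float32)
    ct=cv2.convexHull(ct)[:,0] if False else ct
    b=cv2.boxPoints(cv2.minAreaRect(ct)); L=[]
    for i in range(4):
        a,e=b[i],b[(i+1)%4]; t=(e-a)/np.linalg.norm(e-a); nn=np.array([-t[1],t[0]])
        s=(ct-a)@t/np.linalg.norm(e-a); d=(ct-a)@nn
        p=ct[(s>.12)&(s<.88)&(abs(d)<4)]
        vx,vy,x,y=cv2.fitLine(p,cv2.DIST_HUBER,0,.01,.01).ravel()
        out=(a+e)/2-b.mean(0); out/=np.linalg.norm(out)
        L.append((np.array([x,y])+out*.5*max(abs(out))**-1*1,np.array([vx,vy])))
    r=[]
    for i in range(4):
        (p,d),(q,e)=L[i-1],L[i]; k=np.linalg.solve(np.c_[d,-e],q-p); r.append(p+d*k[0])
    return np.array(r)
E
python3 - <<'E'
from h import *
d=np.load('top0.npz'); c={k:d[k] for k in d}; P=cloud(c)
im=c['frame']; hsv=cv2.cvtColor(im,cv2.COLOR_RGB2HSV); g=hsv[...,2]
roi=np.zeros(g.shape,np.uint8); roi[190:310,190:360]=1
print(g[214:280:3,255], g[250,225:240]); print(P[[205,248,248,290],[210,238,304,330]].round(1).tolist())
zp=P[...,2]; print(zp[248,236:308:6].round(1), zp[230,236:308:6].round(1))
br=((g>150)&(hsv[...,1]<40)&(roi>0)).astype(np.uint8)
n,lab,st,ce=cv2.connectedComponentsWithStats(br,connectivity=4)
for i in range(1,n):
    if st[i,4]>100: print(i,st[i],ce[i])
big=cv2.resize(im[190:310,190:360],None,fx=4.5,fy=4.5,interpolation=cv2.INTER_CUBIC)
cv2.imwrite('pics/crop0.png',big[...,::-1])
E
```

```text
[186 150  66  65 187 186 183 183 186 190 187 186 187 186 166 184 186 184
 184  61  83  82] [ 81  82  85  83  81  85  79  81  78 114 173 187 185 185 182]
[[619.2, 167.0, 11.4], [517.6, 97.6, 29.6], [519.1, -49.4, 19.2], [427.0, -106.4, 11.4]]
[30.6 29.4 30.7 26.  28.4 28.6 31.3 31.7 25.3 22.5 23.1 22.3] [30.  31.3 30.1 29.3 25.8 28.  24.8 24.6 22.2 23.5 21.4 19.9]
74 [212 210 128  11 734] [275.63760218 215.1280654 ]
87 [ 235  224   72   46 2481] [270.20354696 246.91011689]
```

View pics/crop0.png

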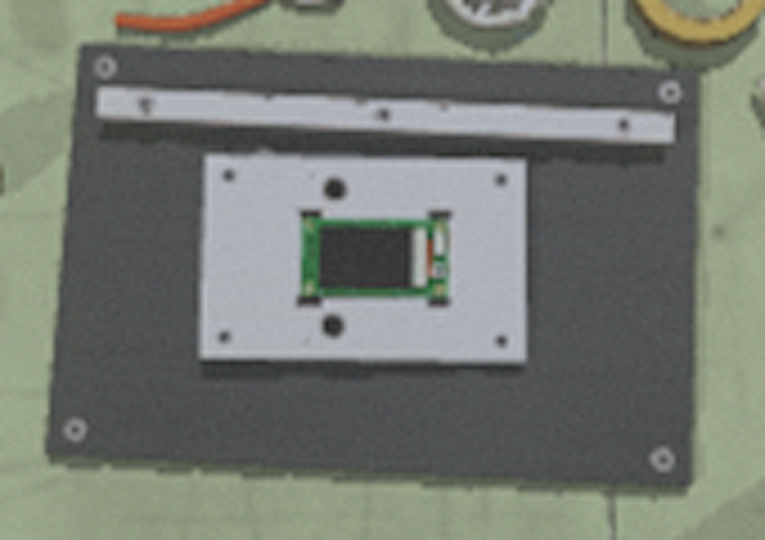

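The crop shows the plate askew, with its two holes at image px (264.4, 232) and (264, 262.4). The fence strip runs from (212, 212) to (340, 218).

```bash
cat >> h.py <<'E'
def measure(c, verbose=True, tilt=True):
    im=c['frame']; hsv=cv2.cvtColor(im,cv2.COLOR_RGB2HSV); g=hsv[...,2]
    S=8; y0,y1,x0,x1=195,310,190,360
    big=cv2.resize(g[y0:y1,x0:x1],None,fx=S,fy=S,interpolation=cv2.INTER_LINEAR)
    sat=cv2.resize(hsv[y0:y1,x0:x1,1],None,fx=S,fy=S,interpolation=cv2.INTER_LINEAR)
    px=lambda q:(q+.5)/S-.5+np.array([x0,y0])
    m=((big>128)&(sat<45)).astype(np.uint8)
    cts=cv2.findContours(m,cv2.RETR_EXTERNAL,cv2.CHAIN_APPROX_NONE)[0]
    cts=[k for k in cts if cv2.contourArea(k)>300*S*S]
    out={}
    for k in cts:
        w,h=sorted(cv2.minAreaRect(k)[1]); 
        mm=np.zeros_like(m); cv2.drawContours(mm,[k],-1,1,-1)
        out['fence' if h/w>5 else 'plate']=px(corners(mm))
    return out
def corners(mask):
    ct=max(cv2.findContours(mask,cv2.RETR_EXTERNAL,cv2.CHAIN_APPROX_NONE)[0],key=cv2.contourArea)[:,0].astype(np.float32)
    b=cv2.boxPoints(cv2.minAreaRect(ct)); L=[]
    for i in range(4):
        a,e=b[i],b[(i+1)%4]; l=np.linalg.norm(e-a); t=(e-a)/l; nn=np.array([-t[1],t[0]])
        s=(ct-a)@t/l; d=(ct-a)@nn; p=ct[(s>.1)&(s<.9)&(abs(d)<20)]
        f=cv2.fitLine(p,cv2.DIST_HUBER,0,.01,.01).ravel(); L.append((f[2:],f[:2]))
    r=[]
    for i in range(4):
        (p,d),(q,e)=L[i-1],L[i]; k=np.linalg.solve(np.c_[d,-e],q-p); r.append(p+d*k[0])
    return np.array(r)
def frame_of(F):
    """fixture frame from world corners of the fence top (290 x 16, fixture x 62.5..78.5)"""
    F=F[:,:2]; o=F[np.argsort(F[:,1])]; R,Lf=o[:2].mean(0),o[2:].mean(0)
    ey=(Lf-R)/np.linalg.norm(Lf-R); yaw=np.arctan2(-ey[0],ey[1]); ex=np.array([ey[1],-ey[0]])
    return F.mean(0)-70.5*ex, yaw, np.c_[ex,ey]
E
python3 - <<'E'
from h import *
d=np.load('top0.npz'); c={k:d[k] for k in d}
m=measure(c); F=ray(c,m['fence'],30); print(m['fence'].round(1).tolist(),F.round(1).tolist())
print([np.linalg.norm(F[i]-F[i-1]).round(1) for i in range(4)])
o,yaw,R=frame_of(F); print('fix',o.round(1),yaw.round(4))
# dark fixture outline check
hsv=cv2.cvtColor(c['frame'],cv2.COLOR_RGB2HSV)
mk=np.zeros(hsv.shape[:2],np.uint8); mk[195:305,195:352]=((hsv[...,2]<105)|(hsv[...,1]<35))[195:305,195:352]
mk=cv2.morphologyEx(mk,cv2.MORPH_CLOSE,np.ones((9,9))); mk=cv2.morphologyEx(mk,cv2.MORPH_OPEN,np.ones((15,15)))
b=corners(np.kron(mk,np.ones((8,8),np.uint8))); b=(b+.5)/8-.5
B=ray(c,b,12); print('outline',b.round(1).tolist(),B.mean(0).round(1),[np.linalg.norm(B[i]-B[i-1]).round(1) for i in range(4)],np.arctan2(*(B[1]-B[0])[:2]))
p=m['plate']; print(p.round(1).tolist())
# tilt: iterate height by fixture y. -y edge top z=22, tilt from pin top contact at fixture y=60
h=np.full(4,26.)
for _ in range(6):
    W=np.array([ray(c,p[i],h[i])[0] for i in range(4)]); f=(W[:,:2]-o)@R
    ymin=np.sort(f[:,1])[:2].mean(); h=22+(f[:,1]-ymin)*8/(60-ymin)
print('plate corners fix',f.round(1).tolist(),h.round(1),[np.linalg.norm(W[i]-W[i-1]).round(1) for i in range(4)])
for q in ((264.0,231.6),(263.6,262.0)):
    w=ray(c,q,28)[0]; print('hole fix',((w[:2]-o)@R).round(1))
print('pins world',[(o+R@np.array(v)).round(1).tolist() for v in((-22,60),(46,60))])
E
```

```text
[[228.7, 199.3], [269.4, 194.6], [287.8, 194.6], [299.9, 202.7]] [[628.6, 121.3, 30.0], [639.6, 28.7, 30.0], [639.6, -13.2, 30.0], [620.7, -40.4, 30.0]]
[np.float64(162.0), np.float64(93.2), np.float64(41.9), np.float64(33.2)]
fix [561.7  26.9] -0.0389
outline [[199.3000030517578, 292.6000061035156], [207.89999389648438, 189.6999969482422], [344.3999938964844, 197.3000030517578], [344.3999938964844, 300.0]] [529.6  18.7  12. ] [np.float64(321.3), np.float64(235.9), np.float64(317.4), np.float64(231.9)] 1.6144448443529436
[[189.7, 193.6], [359.4, 201.9], [359.4, 309.4], [189.5, 309.4]]
plate corners fix [[72.0, 186.2], [70.4, -200.4], [-168.1, -201.5], [-184.0, 164.9]] [33.9 22.  22.  33.2] [np.float64(256.9), np.float64(386.8), np.float64(238.5), np.float64(367.0)]
hole fix [-7.4 13.1]
hole fix [-75.2  10.6]
pins world [[542.0, 87.7], [610.0, 85.0]]
```

```bash
python3 - <<'E'
s=open('h.py').read()
s=s.replace("m=((big>128)&(sat<45)).astype(np.uint8)","""m=(big>128).astype(np.uint8); poly=np.zeros_like(m)
    cv2.fillPoly(poly,[((np.array([[209,203.5],[342,207.5],[341,295],[205,290]])-[x0,y0]+.5)*S-.5).astype(int)],1); m&=poly
    k=np.ones((12,12),np.uint8); m=cv2.morphologyEx(m,cv2.MORPH_OPEN,k)""")
s+='''
def report(c,o,R,tilt=True):
    p=measure(c)['plate']; h=np.full(4,26.)
    for _ in range(6):
        W=np.array([ray(c,p[i],h[i])[0] for i in range(4)]); f=(W[:,:2]-o)@R
        ymin=np.sort(f[:,1])[:2].mean(); h=22+(f[:,1]-ymin)*(8/(60-ymin) if tilt else 0)
    f=f[np.argsort(f[:,1])]; e=f[2:].mean(0)-f[:2].mean(0)
    print('plate corners fix',f.round(1).tolist(),'centre',f.mean(0).round(1),'rel yaw',np.arctan2(-e[0],e[1]).round(4),'sides',[np.linalg.norm(W[i]-W[i-1]).round(1) for i in range(4)])
'''
open('h.py','w').write(s)
E
python3 - <<'E'
from h import *
d=np.load('top0.npz'); c={k:d[k] for k in d}
m=measure(c); F=ray(c,m['fence'],30); print(m['fence'].round(1).tolist(),F.round(1).tolist())
print([np.linalg.norm(F[i]-F[i-1]).round(1) for i in range(4)])
o,yaw,R=frame_of(F); print('fix',o.round(1),yaw.round(4)); np.savez('fix.npz',o=o,R=R,yaw=yaw)
report(c,o,R)
for q in ((264.0,231.6),(263.6,262.0)):
    w=ray(c,q,28)[0]; print('hole fix',((w[:2]-o)@R).round(1))
print('world',{v:(o+R@np.array(v)).round(1).tolist() for v in((-22,60),(46,60),(-105,-160),(-105,160),(105,-160),(105,160))})
E
```

```text
[[211.1, 215.6], [211.4, 209.1], [339.2, 214.7], [339.4, 221.5]] [[590.7, 160.1, 30.0], [605.8, 160.0, 30.0], [593.0, -128.5, 30.0], [577.6, -128.5, 30.0]]
[np.float64(288.8), np.float64(15.0), np.float64(288.8), np.float64(15.4)]
fix [521.3  18.9] -0.0449
plate corners fix [[-48.0, -75.4], [52.2, -71.8], [-54.0, 84.3], [45.9, 88.2]] centre [-1.   6.3] rel yaw 0.0385 sides [np.float64(160.1), np.float64(100.0), np.float64(160.4), np.float64(100.2)]
hole fix [32.4 22.8]
hole fix [-35.3  19.9]
world {(-22, 60): [502.1, 79.9], (46, 60): [570.0, 76.8], (-105, -160): [409.3, -136.2], (-105, 160): [423.6, 183.5], (105, -160): [619.1, -145.6], (105, 160): [633.4, 174.1]}
```

Request:
{"op": "servo_tool", "data": {
  "motion": [
    [[0.4,0.9,0,0,0,-0.1476,0],[0.4,0.9,0,0,0,-0.1476,0],[0.4,0.9,0,0,0,-0.1476,0],[0.4,0.9,0,0,0,-0.1476,0],[0.4,0.9,0,0,0,-0.1476,0],[0.4,0.9,0,0,0,-0.1476,0],[0.4,0.9,0,0,0,-0.1476,0],[0.4,0.9,0,0,0,-0.1476,0],[0.4,0.9,0,0,0,-0.1476,0],[0.4,0.9,0,0,0,-0.1476,0]]
  ]
}}

```text
clock: 1.1
eef_pos: [424.0, -50.3, 205.5]
eef_rot: [3.142, -0.0, -0.045]
wrist_force: [-0.1, -0.5, 0.1]
finger_gap: 93.9
finger_force: 0.0
```

Request:
{"op": "servo_tool", "data": {
  "motion": [
    [[0.022,0.1,0,0,0,0,0],[0.043,0.19,0,0,0,0,0],[0.043,0.19,-0.08,0,0,0,0],[0.043,0.19,-0.16,0,0,0,0],[0.043,0.19,-0.23,0,0,0,0],[0.043,0.19,-0.29,0,0,0,0],[0.043,0.19,-0.33,0,0,0,0],[0.043,0.19,-0.36,0,0,0,0],[0.043,0.19,-0.378,0,0,0,0],[0.043,0.19,-0.378,0,0,0,0]]
  ]
}}

```text
clock: 2.1
eef_pos: [444.6, 42.5, 15.6]
eef_rot: [3.142, 0.002, -0.045]
wrist_force: [-1.1, -0.3, 1.7]
finger_gap: 94.2
finger_force: 0.0
```

Request:
{"op": "servo_tool", "data": {
  "motion": [
    [[0.008,-0.0004,0,0,0,0,0],[0.016,-0.0007,0,0,0,0,0],[0.022,-0.001,0,0,0,0,0],[0.026,-0.0012,0,0,0,0,0],[0.03,-0.0014,0,0,0,0,0],[0.034,-0.0015,0,0,0,0,0],[0.038,-0.0017,0,0,0,0,0],[0.041,-0.0018,0,0,0,0,0],[0.044,-0.002,0,0,0,0,0],[0.044,-0.002,0,0,0,0,0]]
  ]
}}

```text
clock: 3.1
eef_pos: [467.3, 41.5, 16.4]
eef_rot: [3.142, -0.0, -0.045]
wrist_force: [-0.2, 0.3, 0.4]
finger_gap: 94.3
finger_force: 0.4
```

```bash
cat > look.py <<'E'
import sys
from h import *
c=cam('top'); d=np.load('fix.npz')
print(manip.read_state()['wrist_force'].round(1))
save(c,sys.argv[1]); report(c,d['o'],d['R'],len(sys.argv)<3)
E
python3 look.py t1
```

```text
[-0.5  0.2  0.3]
plate corners fix [[-7.5, -75.7], [54.5, -75.5], [-7.8, 84.5], [54.6, 84.8]] centre [23.5  4.5] rel yaw 0.0008 sides [np.float64(160.4), np.float64(62.4), np.float64(160.6), np.float64(61.9)]
```

Request:
{"op": "servo_tool", "data": {
  "motion": [
    [[0.003,-0.0001,0,0,0,0,0],[0.006,-0.0003,0,0,0,0,0],[0.009,-0.0004,0,0,0,0,0],[0.011,-0.0005,0,0,0,0,0],[0.013,-0.0006,0,0,0,0,0],[0.014,-0.0006,0,0,0,0,0],[0.014,-0.0006,0,0,0,0,0]]
  ]
}}

```text
clock: 3.85
eef_pos: [474.3, 41.2, 16.4]
eef_rot: [-3.142, -0.0, -0.045]
wrist_force: [-1.4, -0.1, 0.1]
finger_gap: 94.0
finger_force: 0.7
```

Request:
{"op": "servo_tool", "data": {
  "motion": [
    [[0.001,0,0,0,0,0,0],[0.002,-0.0001,0,0,0,0,0],[0.002,-0.0001,0,0,0,0,0]]
  ]
}}

```text
clock: 4.15
eef_pos: [475.2, 41.2, 16.4]
eef_rot: [-3.142, -0.0, -0.045]
wrist_force: [-2.0, 0.2, 0.4]
finger_gap: 94.0
finger_force: 0.8
```

```bash
python3 look.py t2
```

```text
[-1.3 -0.6  0.4]
plate corners fix [[80.2, -150.7], [1.0, -113.3], [4.2, 112.6], [77.6, 149.0]] centre [40.7 -0.6] rel yaw -0.0013 sides [np.float64(226.1), np.float64(82.0), np.float64(299.9), np.float64(87.5)]
```

Request:
{"op": "servo_tool", "data": {
  "motion": [
    [[0.001,0,0,0,0,0,0],[0.001,0,0,0,0,0,0]]
  ]
}}

```text
clock: 4.4
eef_pos: [475.6, 41.2, 16.4]
eef_rot: [3.142, 0.0, -0.045]
wrist_force: [-3.6, -0.6, 1.4]
finger_gap: 94.1
finger_force: 1.4
```

Request:
{"op": "servo_tool", "data": {
  "motion": [
    [[0.001,0,0,0,0,0,0],[0.001,0,0,0,0,0,0]]
  ]
}}

```text
clock: 4.6
eef_pos: [475.6, 41.2, 16.3]
eef_rot: [3.141, 0.001, -0.045]
wrist_force: [-6.8, -0.0, 3.0]
finger_gap: 93.8
finger_force: 3.1
```

Request:
{"op": "servo_tool", "data": {
  "motion": [
    [[0.001,0,0,0,0,0,0],[0.001,0,0,0,0,0,0]]
  ]
}}

```text
clock: 4.8
eef_pos: [475.7, 41.2, 16.3]
eef_rot: [3.141, 0.003, -0.045]
wrist_force: [-8.9, 0.6, 6.6]
finger_gap: 93.8
finger_force: 4.7
```

Request:
{"op": "servo_tool", "data": {
  "motion": [
    [[-0.015,0,0,0,0,0,0],[-0.04,0.002,0,0,0,0,0],[-0.04,0.002,0.08,0,0,0,0],[-0.04,0.002,0.14,0,0,0,0.36],[0.0,-0.06,0.14,0,0,0.047,0.36],[0.03,-0.12,0.14,0,0,0.094,0.36],[0.06,-0.18,0.14,0,0,0.141,0.36],[0.09,-0.22,0.14,0,0,0.188,0.36],[0.107,-0.238,0.14,0,0,0.235,0.36],[0.107,-0.238,0.14,0,0,0.28,0.36]]
  ]
}}

```text
clock: 5.8
eef_pos: [531.0, -79.1, 86.4]
eef_rot: [3.14, -0.001, 0.839]
wrist_force: [0.2, -0.5, 1.3]
finger_gap: 60.1
finger_force: 0.0
```

Request:
{"op": "servo_tool", "data": {
  "motion": [
    [[0,0,0,0,0,0.047,0.36],[0,0,0,0,0,0.094,0.36],[0,0,0,0,0,0.141,0.36],[0,0,0,0,0,0.188,0.36],[0,0,0,0,0,0.22,0.36],[0,0,0,0,0,0.22,0.36],[0,0,0,0,0,0.22,0.36]]
  ]
}}

```text
clock: 6.5
eef_pos: [530.2, -77.8, 86.5]
eef_rot: [3.141, 0.0, 1.523]
wrist_force: [-0.1, -0.1, 0.2]
finger_gap: 60.6
finger_force: 0.0
```

```bash
python3 look.py t3; python3 - <<'E'
import cv2
im=cv2.imread('pics/t3.png')[190:310,190:360]
cv2.imwrite('pics/t3c.png',cv2.resize(im,None,fx=4.5,fy=4.5,interpolation=cv2.INTER_CUBIC))
E
```

```text
[-0.3 -0.3 -0.1]
plate corners fix [[80.3, -36.6], [-37.3, -33.6], [-37.4, -6.5], [76.8, 162.6]] centre [20.6 21.5] rel yaw 0.0159 sides [np.float64(27.2), np.float64(204.5), np.float64(200.0), np.float64(117.6)]
```

View pics/t3c.png

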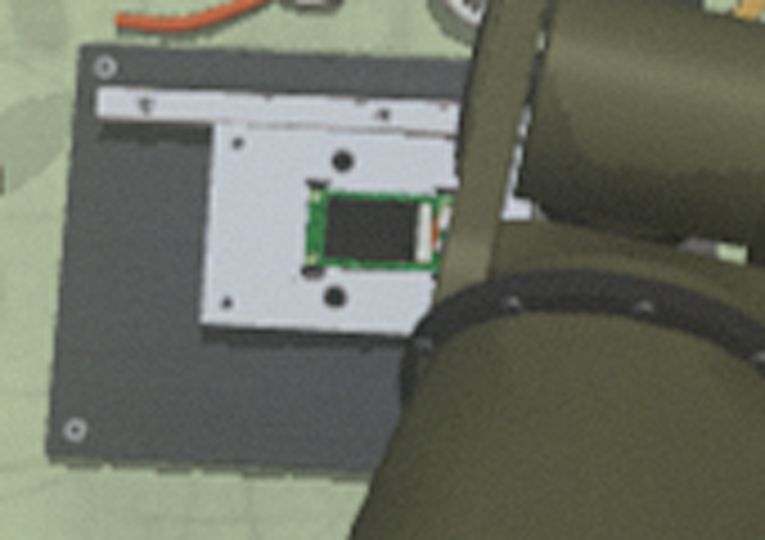

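Request:
{"op": "servo_tool", "data": {
  "motion": [
    [[0,0,-0.05,0,0,0,0.36],[0,0,-0.09,0,0,0,0.36],[0,0,-0.12,0,0,0,0.36],[0,0,-0.135,0,0,0,0.36],[0,0,-0.143,0,0,0,0.36],[0,0,-0.143,0,0,0,0.36],[0.0006,0.006,-0.143,0,0,0,0.36],[0.0012,0.012,-0.143,0,0,0,0.36],[0.0015,0.016,-0.143,0,0,0,0.36],[0.0015,0.016,-0.143,0,0,0,0.36]]
  ]
}}

```text
clock: 7.55
eef_pos: [531.1, -69.5, 15.2]
eef_rot: [3.141, 0.0, 1.526]
wrist_force: [0.4, -0.3, -0.1]
finger_gap: 60.5
finger_force: 0.0
```

Request:
{"op": "servo_tool", "data": {
  "motion": [
    [[0.0003,0.005,0,0,0,0,0.36],[0.0006,0.01,0,0,0,0,0.36],[0.0009,0.015,0,0,0,0,0.36],[0.0012,0.02,0,0,0,0,0.36],[0.0014,0.024,0,0,0,0,0.36],[0.0016,0.028,0,0,0,0,0.36],[0.0019,0.032,0,0,0,0,0.36],[0.0021,0.036,0,0,0,0,0.36],[0.0024,0.04,0,0,0,0,0.36],[0.0024,0.04,0,0,0,0,0.36]]
  ]
}}

```text
clock: 8.55
eef_pos: [532.1, -49.5, 14.9]
eef_rot: [-3.141, -0.0, 1.526]
wrist_force: [-0.9, -1.6, 0.2]
finger_gap: 60.2
finger_force: 0.7
```

Request:
{"op": "servo_tool", "data": {
  "motion": [
    [[0.0003,0.004,0,0,0,0,0.36],[0.0006,0.008,0,0,0,0,0.36],[0.0008,0.012,0,0,0,0,0.36],[0.001,0.016,0,0,0,0,0.36],[0.0012,0.02,0,0,0,0,0.36],[0.0014,0.023,0,0,0,0,0.36],[0.0016,0.026,0,0,0,0,0.36],[0.0018,0.029,0,0,0,0,0.36],[0.0019,0.032,0,0,0,0,0.36],[0.0019,0.032,0,0,0,0,0.36]]
  ]
}}

```text
clock: 9.55
eef_pos: [532.9, -33.6, 14.9]
eef_rot: [-3.141, -0.0, 1.526]
wrist_force: [-1.9, -2.1, 0.5]
finger_gap: 59.6
finger_force: 1.3
```

```bash
cat > look2.py <<'E'
import sys
from h import *
c=cam('top'); d=np.load('fix.npz'); o,R=d['o'],d['R']; save(c,sys.argv[1])
P=cloud(c); f=(P[...,:2]-o)@R; z=P[...,2]; g=cv2.cvtColor(c['frame'],cv2.COLOR_RGB2GRAY)
# height profile of plate top along y, on the strips between board and edges
for y in range(0,135,15):
    s=(f[...,0]>-30)&(f[...,0]<50)&(abs(f[...,1]-y)<5)&(g>150); print(y,np.nanmedian(z[s]).round(1) if s.sum()>5 else None,end=' | ')
# left edge: rows across it, half-level crossing, at top height given
for h in (22,30):
    e=[]
    for row in range(225,255,3):
        r=g[row,205:260].astype(float); k=np.argmax(r>128); u=205+k-(r[k]-128)/(r[k]-r[k-1]); e.append((u,row))
    q=(ray(c,e,h)[:,:2]-o)@R; print('\nleft edge y at z',h,np.median(q[:,1]).round(2),'slope',np.polyfit(q[:,0],q[:,1],1)[0].round(3))
cv2.imwrite('pics/'+sys.argv[1]+'c.png',cv2.resize(c['frame'][190:310,190:360],None,fx=4.5,fy=4.5,interpolation=cv2.INTER_CUBIC)[...,::-1])
E
python3 look2.py t4
```

```text
0 None | 15 None | 30 27.1 | 45 28.0 | 60 29.4 | 75 30.1 | 90 31.2 | 105 32.6 | 120 10.9 | 
left edge y at z 22 117.75 slope 0.003

left edge y at z 30 116.46 slope 0.003
```

Request:
{"op": "servo_tool", "data": {
  "motion": [
    [[0.0002,0.003,0,0,0,0,0.36],[0.0004,0.006,0,0,0,0,0.36],[0.0005,0.008,0,0,0,0,0.36],[0.0006,0.01,0,0,0,0,0.36],[0.0006,0.01,0,0,0,0,0.36]]
  ]
}}

```text
clock: 10.1
eef_pos: [533.4, -28.5, 14.9]
eef_rot: [3.141, -0.0, 1.526]
wrist_force: [-0.7, -1.3, -0.1]
finger_gap: 60.2
finger_force: 0.6
```

Request:
{"op": "servo_tool", "data": {
  "motion": [
    [[0.0001,0.002,0,0,0,0,0.36],[0.0001,0.002,0,0,0,0,0.36]]
  ]
}}

```text
clock: 10.3
eef_pos: [533.7, -27.5, 15.1]
eef_rot: [3.141, -0.0, 1.526]
wrist_force: [0.4, -0.3, -0.9]
finger_gap: 60.2
finger_force: 0.0
```

```bash
python3 look2.py t5
```

```text
0 None | 15 None | 30 None | 45 21.3 | 60 20.7 | 75 21.2 | 90 21.3 | 105 21.0 | 120 21.1 | 
left edge y at z 22 125.42 slope 0.003

left edge y at z 30 124.06 slope 0.003
```

The plate top now reads flat at about 21.2 mm (bed 11.4 + 10) and its left edge is at y = 125.4, so it has dropped home. I'll back off and check.

Request:
{"op": "servo_tool", "data": {
  "motion": [
    [[-0.0005,-0.01,0,0,0,0,0.36],[-0.001,-0.03,0,0,0,0,0.36],[-0.002,-0.05,0,0,0,0,0.36],[-0.002,-0.05,0.08,0,0,0,0.36],[-0.002,-0.05,0.16,0,0,0,0.36],[-0.002,-0.05,0.24,0,0,0,0.36],[-0.002,-0.05,0.32,0,0,0,0.36],[-0.05,-0.13,0.32,0,0,0,0.36],[-0.1,-0.21,0.32,0,0,0,0.36],[-0.15,-0.29,0.32,0,0,0,0.36]]
  ]
}}

```text
clock: 11.35
eef_pos: [457.2, -174.6, 175.3]
eef_rot: [3.141, 0.0, 1.526]
wrist_force: [1.7, -0.8, -0.1]
finger_gap: 60.1
finger_force: 0.0
```

Request:
{"op": "servo_tool", "data": {
  "motion": [
    [[-0.06,-0.08,0,0,0,0,0.36],[-0.12,-0.16,0,0,0,0,0.36],[-0.18,-0.24,0,0,0,0,0.36],[-0.24,-0.32,0,0,0,0,0.36],[-0.28,-0.4,0,0,0,0,0.36],[-0.32,-0.48,0,0,0,0,0.36],[-0.32,-0.52,0,0,0,0,0.36],[-0.32,-0.52,0,0,0,0,0.36]]
  ]
}}

```text
clock: 12.15
eef_pos: [296.9, -435.2, 174.6]
eef_rot: [-3.142, 0.0, 1.523]
wrist_force: [-0.6, 0.8, 0.3]
finger_gap: 60.2
finger_force: 0.0
```

```bash
python3 look2.py t6; python3 - <<'E'
from h import *
save(cam('scene'),'s6'); print(manip.read_state()['clock'])
E
```

```text
0 21.7 | 15 21.9 | 30 21.6 | 45 21.5 | 60 21.1 | 75 21.3 | 90 21.1 | 105 20.7 | 120 21.3 | 
left edge y at z 22 125.03 slope 0.001

left edge y at z 30 123.68 slope 0.001
12.25
```

View pics/t6c.png

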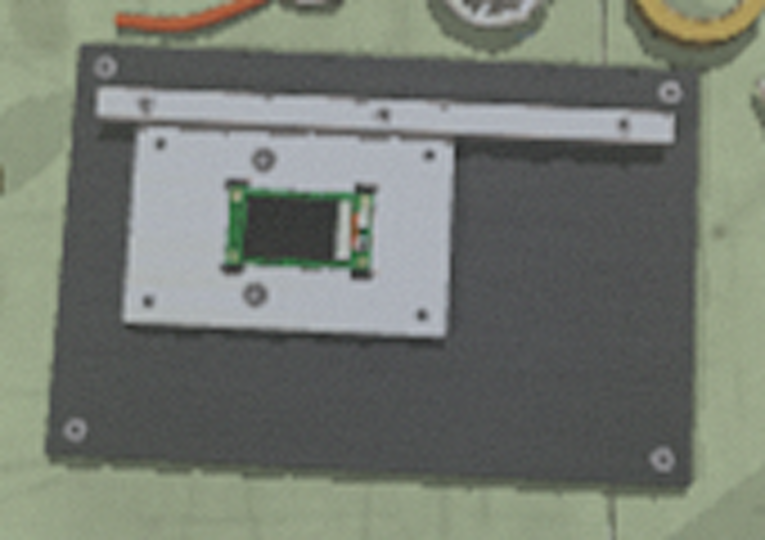

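View pics/t6.png

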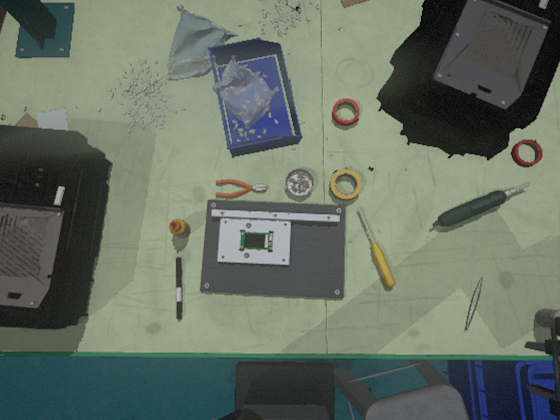

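The crop shows both pins standing inside the holes, at crop (262, 160) and (255, 295). The plate is flat and square along the fence. In the full view every bystander is where it was, and the arm is well clear.

```bash
python3 -c "
from cell import manip
print(manip.sign_off())"
```

```text
the job is handed in; nothing more can be done
None
```

The plate is seated over both pins and lies flat on the bed, square to the fence; the bystanders look unmoved, the arm is clear, and I handed the job in at about 12 s.

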